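Pack the brush in the field kit and pin down the cover

ROBOT

A 6-joint arm with a two-finger parallel gripper is mounted at the origin on a cart in front of the work surface, level with it; the furniture and walls round the work are solid. World frame = base frame: x ahead of the robot, y to its left, z up, the work surface at z = 0. Lengths are in mm, angles in rad, forces in N, time in s.
With the tool pointing down it reaches from about 250 to 725 mm from the base axis. Payload 9.7 kg.
Tool frame: the origin (TCP) lies at the very end of the fingers, on their centre line; the grasp point (between the pads) lies 19 mm behind it; z points along the fingers, y is the line along which they close (so a half turn about z gives the same grasp; the last joint's range is limited). The gripper opens to 85 mm and grips with 20 to 120 N. Pads are 22 mm wide; open, the fingers measure 114 mm over their backs; the gripper's body (76 mm by 85 mm) begins 54 mm behind the grasp point. The pads swing forward as they close: fully open they stand 13 mm farther back than shut.
Start: joints at [1.333, 0.087, 0.176, 1.66, 0, 1.571], TCP at [129.558, 534.52, 231.284] pointing down, gripper open.
Joint ranges: [-3.13, 3.13], [-0.85, 1.81], [-1.15, 1.24], [-2.2, 2.28], [-1.44, 1.52], [-3.14, 3.14]. Speed limits (rad/s): [2.22, 2.22, 2.57, 3.14, 3.14, 3.14].

INTERFACE

Orientations are given as a 3x3 rotation matrix whose columns are the frame's x, y, z axes.
In Python, from station import arm, monitor, capture, camera_info gives the robot as it stands. Calls block until the motion is done:
- arm.move_ptp(position, orientation): joint-space move of the TCP to a pose.
- arm.servo_line(position, rot=None, rate=150, contact_N=None): straight line of the TCP; rot=None keeps the orientation; rate is the mean speed in mm/s. With contact_N (N) it stops when the force on the tool has changed by that much, and returns True; else False.
- arm.movej(angles): joint-space move.
- arm.grip(opening, newtons=None): finger opening in mm; newtons is the grip in N (None keeps the last); returns when the fingers have stopped.
- arm.pause(seconds).
- arm.ik(position, orientation): joint angles nearest the present ones, or None.
- monitor.sense(): the state.
- capture(name): name is "scene" or "side" or "wrist"; returns (picture, depth): 480x640x3 uint8, red, green, blue; 480x640 float32, mm along the optical axis (not along the pixel's ray), 0 where there is no reading.
- camera_info(name): a dict with "camera_matrix" (3x3 intrinsics, pixels), "dist_coeffs" ([k1, k2, p1, p2, k3] as OpenCV has them; the pictures are not rectified), "camera_from_world" (4x4, takes a point from world to camera coordinates); the wrist camera has in their place "hand_eye" (4x4, takes a point from camera to tool coordinates, whose origin is the TCP and whose axes are the flange's). Camera axes: x right, y down, z forward; pixel columns grow to the right and rows downward; lengths in mm; the calibration is good to about 2 mm. A picture is of the moment at which its call begins: read the wrist's pose just before it. camera_info takes no time and is no camera call.
A pose or a line that the arm cannot do raises arm.Unreachable and nothing moves.
- arm.finish_job(): hands the job in; it is judged then, once.
The state is a dict: "clock": time; "joint_pos": joint angles; "joint_velocities": joint speeds; "tau": joint torques, N m; "ee_pos": TCP position; "tool_rot": TCP orientation; "force": force on the tool from outside, world axes, zero at the start; "moment": the same for the moment, N m; "width": finger opening in mm; "grasp_force": force on a finger pad.
Only numpy, scipy, OpenCV 4.12 (cv2) and the standard library are available. Lean on these libraries where they do the work, as an engineer would, in place of code of your own. Each camera call takes 0.05 s, during which the arm holds its last target. There are 200 camera calls.

TASK

Lay the flat brush in its empty, brush-shaped pocket in the field-kit tray (bristles in the wide end, handle in the narrow end) and let go of it. Then take the blue cover by its handle, set it on the tray and slide it about over the two locating pins, which it hides, until it drops onto them, and press it down against the sprung rubber seal until it sits fully home on the tray. Finish still holding the cover by its handle and pressing it fully down: do not let go. Leave the marker in the tray and the grey metal disc and the brown stone disc on the bench undisturbed.

Things in the scene. Friction and masses are not known exactly. Their poses are not given: they have to be found in the camera images.
- tray: Grey tray, fixed to the bench, 104 x 240 x 28 mm; origin at the centre of its underside, long axis y, z up. Grey blocks (tops 28 mm above the bench) on a 6 mm base plate leave two pockets along y: one for the brush, one centred at x = -30 mm that holds the marker (up to 22 mm above the bench). No blocks between y = -22 and +48 mm: a channel for fingers across the whole tray.
- brush_pocket (a point): Where point brush_centre comes to be when the brush lies in its pocket: tray x = +18 mm, y = 0, 12.5 mm above the bench (pocket floor 6 mm above it). Axes as the tray's; the brush's y lies along the tray's y. The pocket is 176 mm long, 46 mm wide for tray y < -22 mm (bristles), 27 mm wide for y > +48 mm (handle).
- pin_left (a point): Tip of the steel locating pin at the tray's +y end, at x = 0, y = +106 mm of the tray, 42 mm above the bench. The pin stands 14 mm up from the block, 10 mm in diameter, the last 5 mm tapering to 7 mm.
- pin_right (a point): Tip of the like pin at the tray's -y end, at x = 0, y = -106 mm of the tray.
- seal (a joint): How far the two black rubber seal strips across the tray's ends (tops 33 mm above the bench when free) are pressed down, in m: 0 free, 0.005 when the cover sits on the blocks. A spring pushes up with 5.6 N at 0 and 13.6 N at 0.005: the cover's weight does not move them, about 10 N more presses it home.
- cover: Blue cover, loose, about 0.35 kg, 104 x 240 mm; origin at the centre of its underside, long axis y, z up. Plate 7 mm thick; end bars 20 mm high, each with a blind socket in its underside at x = 0, y = +106 or -106 mm, 12.5 mm square, 17 mm deep. Fits either way round. Underside height above the bench: 42 mm on the pin tips, 33 mm dropped on, 28 mm pressed home.
- cover_handle (a point): Centre of the cover's black bar handle, 37 mm above the cover's underside: a bar 16 mm wide (x), 84 mm long (along the cover's y), 20 mm high, with 20 mm of free space between it and the plate. Axes as the cover's.
- brush: Flat brush, loose, 165 x 38 x 13 mm, 0.05 kg; origin at the centre of its underside, long axis y: bristles at the -y end (38 mm wide from y = -82 to -24 mm), wooden handle at the +y end (20 mm wide, 12 mm high, from y = +3 to +82 mm). It fits the pocket one way round only.
- brush_centre (a point): Centre of the brush, 6.5 mm above its underside; axes as the brush's. Grip the handle about 14 mm along +y from here, across its width. Between here and the tray's far side stands a fixed drawer cabinet 170 mm high, its open drawer reaching forward to x = 0.567 m for y from 0.16 to 0.44 m: carry things over or in front of it.
- marker: Black marker pen, 17 x 135 x 16 mm, lying in its pocket of the tray; to be left there. Origin at the centre of its underside.
- cap: Grey metal disc (top cap), 50 mm across, 22 mm tall, on the bench; to be left alone. Origin at the centre of its underside.
- stone: Brown porous stone disc, 62 mm across, 9 mm tall, on the bench; to be left alone. Origin at the centre of its underside.

How it is judged:
By the outcome, as a careful person would: the job done as asked, in the order asked, and still so for the second after the job is handed in, while the arm keeps its last pose, push and grip.
It also fails if it takes over 58 s, if anything falls off the work surface, if the arm or the gripper's body presses on something with over 40 N, if the wrist force passes 120 N, or if a joint passes its speed limit or range.

## Working session

There is one attempt and no reset: what is moved stays moved. The work goes in short steps, each a Python script; the robot and the scene stay as the last script left them, time stands still between calls to the robot, and variables do not carry over. Pictures are saved under pics/ and viewed, at most 10 in all, crops included, and the job is handed in when it is done.

```bash
mkdir -p pics; ls; python3 - <<'E'
from station import arm, monitor, capture, camera_info
import cv2,numpy as np
for n in ("scene","side"):
    p,d=capture(n); np.savez(f"pics/{n}0.npz",p=p,d=d); cv2.imwrite(f"pics/{n}0.png",p[:,:,::-1])
    i=camera_info(n); print(n,np.linalg.inv(i["camera_from_world"])[:3].round(2).tolist(),i["camera_matrix"],i["dist_coeffs"])
print(camera_info("wrist"))
s=monitor.sense(); print(s)
E
```

```text
pics
scene [[-0.63, -0.6, 0.49, -100.48], [-0.77, 0.5, -0.39, 509.74], [-0.01, -0.62, -0.78, 1059.46]] [[462.8567861    0.         321.77002343]
 [  0.         462.8567861  243.30239395]
 [  0.           0.           1.        ]] [-0.04902149  0.          0.          0.          0.        ]
side [[0.38, -0.81, 0.45, -171.26], [-0.93, -0.33, 0.18, -232.23], [0.0, -0.49, -0.87, 1393.59]] [[594.58938338   0.         327.51174675]
 [  0.         594.58938338 238.15252054]
 [  0.           0.           1.        ]] [-0.0457802  0.         0.         0.         0.       ]
{'camera_matrix': array([[346.76651553,   0.        , 322.79983634],
       [  0.        , 346.76651553, 244.82878177],
       [  0.        ,   0.        ,   1.        ]]), 'dist_coeffs': array([-0.01047321,  0.        ,  0.        ,  0.        ,  0.        ]), 'hand_eye': array([[-2.49295861e-04, -9.44072155e-01, -3.29738841e-01,
         8.42717993e+01],
       [ 9.99999869e-01, -3.82648896e-04,  3.39518204e-04,
        -3.52446572e-01],
       [-4.46703886e-04, -3.29738713e-01,  9.44072127e-01,
        -1.41539563e+02]
[... 185 characters left out ...]
4e+00,
       -3.39689049e-06,  1.57081530e+00]), 'joint_velocities': array([ 0.00096675, -0.00145432,  0.00286399,  0.00070258, -0.00074502,
       -0.00033533]), 'tau': array([ 7.54928169e-05, -5.21562481e+01,  4.65652514e+01,  1.59019599e-02,
        2.78000266e-05,  1.74863311e-05]), 'ee_pos': array([129.52565531, 534.32410328, 230.654015  ]), 'tool_rot': array([[-9.71849159e-01,  2.35603763e-01, -2.82441323e-04],
       [ 2.35603932e-01,  9.71848443e-01, -1.17956545e-03],
       [-3.41990014e-06, -1.21290398e-03, -9.99999264e-01]]), 'force': array([0.35421831, 0.1279794 , 0.13611354]), 'moment': array([0.04511463, 0.00460629, 0.01923392]), 'grasp_force': 0.0, 'width': 85.44530406684277}
```

View pics/scene0.png

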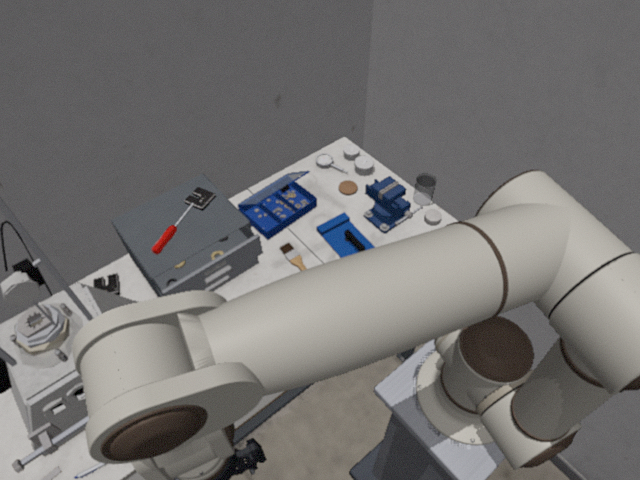

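View pics/side0.png

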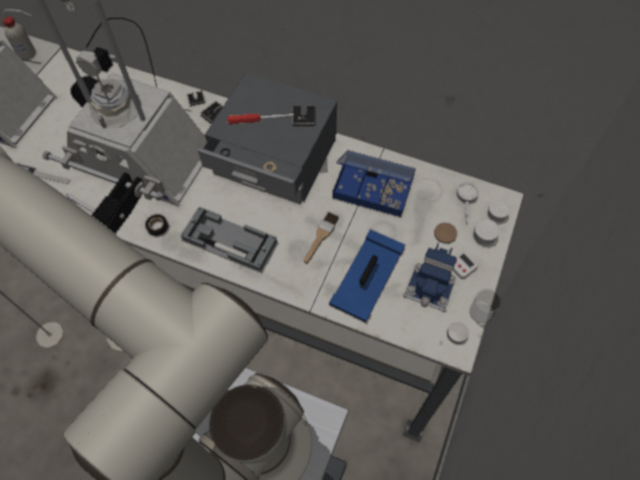

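The side view shows the tray at about (230,238), the brush at (322,236) with its bristles at (331,219), the cover at (368,275) with its handle at (369,271), the stone at (445,233) and discs at (486,232) and (457,332). I'll deproject these points first, then take close-ups with the wrist camera.

```bash
cat > h.py <<'E'
import numpy as np, cv2
from station import arm, monitor, capture, camera_info
def R(a):  # tool down, tool y axis at world angle a (rad)
    y=np.array([np.cos(a),np.sin(a),0]); z=np.array([0,0,-1.]); return np.stack([np.cross(y,z),y,z],1)
def cloud(p_d,info,W):  # world xyz per pixel; W: world_from_camera
    d=p_d; v,u=np.mgrid[:480,:640]
    n=cv2.undistortPoints(np.stack([u,v],-1).reshape(-1,1,2).astype(np.float64),info["camera_matrix"],info["dist_coeffs"]).reshape(480,640,2)
    P=np.dstack([n*d[...,None],d]); P=P@W[:3,:3].T+W[:3,3]; P[d==0]=np.nan; return P
def fixed(name):
    p,d=capture(name); i=camera_info(name); return p,cloud(d,i,np.linalg.inv(i["camera_from_world"]))
def wrist():
    s=monitor.sense(); T=np.eye(4); T[:3,:3]=s["tool_rot"]; T[:3,3]=s["ee_pos"]
    p,d=capture("wrist"); i=camera_info("wrist"); return p,cloud(d,i,T@i["hand_eye"])
def ortho(p,P,x0,x1,y0,y1,step=1.0,zmin=-20,zmax=120):
    """top-down rendering: rows = x decreasing, cols = y decreasing; returns colour, height"""
    H=int((x1-x0)/step);Wd=int((y1-y0)/step)
    m=np.isfinite(P[...,2])&(P[...,2]>zmin)&(P[...,2]<zmax)
    q=P[m];c=p[m]; r=((x1-q[:,0])/step).astype(int);k=((y1-q[:,1])/step).astype(int)
    ok=(r>=0)&(r<H)&(k>=0)&(k<Wd); r,k,q,c=r[ok],k[ok],q[ok],c[ok]
    o=np.argsort(q[:,2]); img=np.zeros((H,Wd,3),np.uint8);hm=np.full((H,Wd),np.nan)
    img[r[o],k[o]]=c[o]; hm[r[o],k[o]]=q[o,2]; return img,hm
E
python3 - <<'E'
from h import *
z=np.load("pics/side0.npz"); i=camera_info("side"); P=cloud(z["d"],i,np.linalg.inv(i["camera_from_world"]))
for n,(u,v) in dict(tray=(230,238),trayA=(190,218),trayB=(269,254),br_bristle=(331,219),br_handle=(312,250),ferrule=(326,232),cover=(368,275),handle=(369,271),c1=(378,240),c2=(353,310),stone=(445,233),capA=(486,232),capB=(457,332),bench=(300,230),drawer=(245,180)).items(): print(n,P[v,u].round(0))
E
```

```text
tray [450. 300.   4.]
trayA [466. 431.  -0.]
trayB [446. 183.   2.]
br_bristle [603.  70.  13.]
br_handle [496.  80.  13.]
ferrule [560.  67.  12.]
cover [470. -85.  41.]
handle [476. -84.  52.]
c1 [586. -71.  21.]
c2 [375. -82.  22.]
stone [ 683. -229.    5.]
capA [ 707. -329.   39.]
capB [ 416. -337.   24.]
bench [546. 137.  -0.]
drawer [568. 298. 118.]
```

```bash
python3 - <<'E'
from h import *
O=R(np.pi/2); out=[]
for n,pos in dict(tray=(440,303,230),brush=(530,75,200),cover=(460,-80,230)).items():
    arm.move_ptp(pos,O); arm.pause(0.3); p,P=wrist(); np.savez(f"pics/w_{n}.npz",p=p,P=P); out.append(p)
    print(n,monitor.sense()["clock"],monitor.sense()["joint_pos"].round(2))
cv2.imwrite("pics/w.png",np.vstack([np.hstack([out[0][:, :, ::-1],out[1][:,:,::-1]]),np.hstack([out[2][:,:,::-1],out[2][:,:,::-1]*0])])[::1,::1][:, :].astype(np.uint8)) if 0 else None
a=cv2.resize(out[0],(800,600),interpolation=cv2.INTER_AREA)
cv2.imwrite("pics/w_tray.png",a[:,:,::-1])
b=np.vstack([cv2.resize(x,(400,300),interpolation=cv2.INTER_AREA) for x in out[1:]]); cv2.imwrite("pics/w_bc.png",b[:,:,::-1])
E
```

```text
tray 1.8917 [0.6  0.05 0.13 1.66 0.   0.6 ]
brush 3.2167 [0.14 0.04 0.07 1.6  0.   0.14]
cover 4.2917 [-0.17 -0.11 -0.02  1.66  0.   -0.17]
```

View pics/w_tray.png

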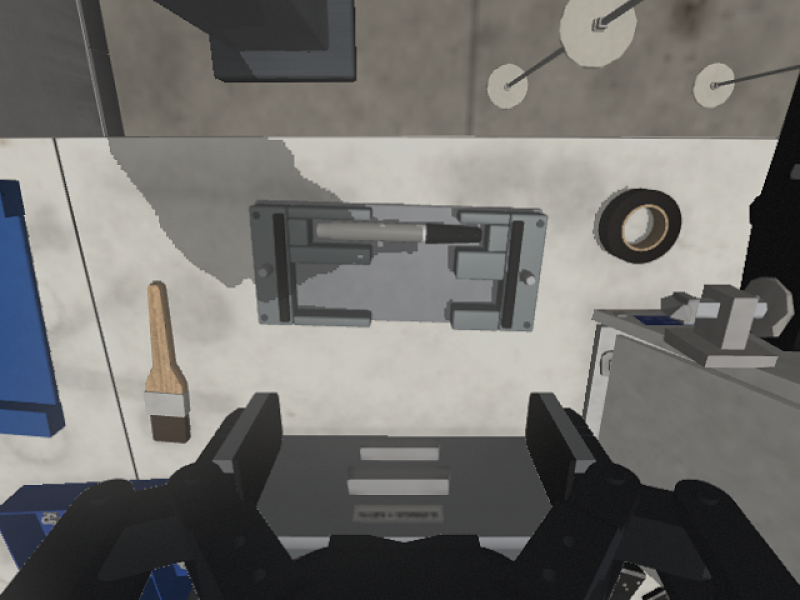

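View pics/w_bc.png

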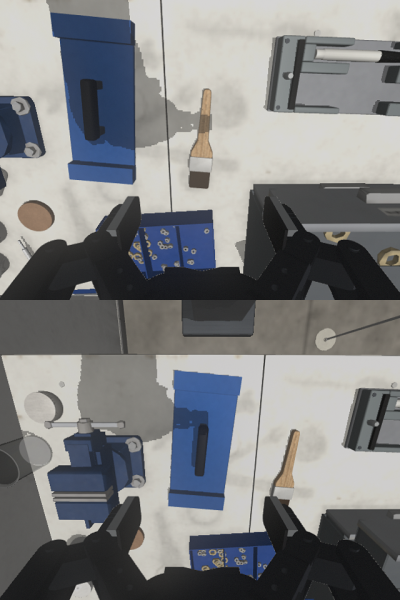

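Wrist views (up is −x, right is +y): the tray spans (248–548, 200–330) with the marker on its −x side and pins at (264,272) and (530,278). Its wide pocket end is at −y, so the tray axes roughly match the world axes. The brush at (165,365) has its handle toward −x. The cover's long axis runs along x, with its black handle in the middle. Next I'll fit rectangles.

```bash
cat > fit.py <<'E'
from h import *
def rect(P,m,name):
    q=P[m][:,:2].astype(np.float32); lo,hi=np.percentile(q,[0.2,99.8],axis=0)
    (c,s,a)=cv2.minAreaRect(q); 
    if s[0]<s[1]: a+=90
    a=np.deg2rad(a); R2=np.array([[np.cos(a),np.sin(a)],[-np.sin(a),np.cos(a)]])
    t=q@R2.T; l=np.percentile(t,[.5,99.5],axis=0); c2=l.mean(0)@R2
    print(name,len(q),"minrect",np.round(c,1),np.round(s,1),"deg",round(np.rad2deg(a),2),"pct c",c2.round(1),(l[1]-l[0]).round(1),"z",np.median(P[m][:,2]).round(1)); return np.array(c),a
def box(P,x0,x1,y0,y1,z0,z1): return (P[...,0]>x0)&(P[...,0]<x1)&(P[...,1]>y0)&(P[...,1]<y1)&(P[...,2]>z0)&(P[...,2]<z1)
def big(m):
    n,l,s,_=cv2.connectedComponentsWithStats(m.astype(np.uint8)); return l==1+np.argmax(s[1:,4])
def load(n): z=np.load(f"pics/w_{n}.npz"); return z["p"].astype(int),z["P"]
E
python3 - <<'E'
from fit import *
p,P=load("tray")
print("bench z",np.median(P[box(P,380,560,130,170,-15,15)][:,2]), np.median(P[box(P,370,380,200,400,-15,15)][:,2]))
rect(P,box(P,360,540,150,450,20,60),"tray tops")
rect(P,big(box(P,360,540,150,450,2,60)),"tray all")
for lo,hi,n in((340,440,"pinL"),(160,260,"pinR")):
    m=box(P,420,500,lo,hi,36,60); print(n,m.sum(),P[m].mean(0).round(1) if m.any() else "")
m=box(P,400,450,220,400,13,24); print("marker",P[m][:,:2].min(0),P[m][:,:2].max(0))
for n in("brush","tray"):
    p,P=load(n)
    m=big(box(P,440,640,20,130,4,25)); rect(P,m,n+": brush"); q=P[m]
    h=q[q[:,0]<545]; rect(P,m&(P[...,0]<545),"handle")
    for x in range(460,640,12):
        w=q[(q[:,0]>x)&(q[:,0]<x+12)]
        if len(w)>5: print(x+6,((w[:,1].min()+w[:,1].max())/2).round(1),np.ptp(w[:,1]).round(1),end=" | ")
    print()
for n in("cover","brush"):
    p,P=load(n); m=box(P,330,620,-180,0,3,70)
    blue=m&(p[...,2]>p[...,0]+25); rect(P,big(blue),n+": cover blue")
    hd=box(P,400,550,-130,-40,36,70); rect(P,hd,"handle")
    for x in (360,400,440,500,540,580):
        s=blue&(abs(P[...,0]-x)<6); print(x,np.median(P[s][:,2]).round(1),end=" ")
    print("bench",np.median(P[box(P,400,550,-20,20,-15,15)][:,2]))
E
```

```text
bench z -1.3232718435621678 -1.4444517304198428
tray tops 10939 minrect [445.7 297.4] [236.8 100.6] deg 88.33 pct c [445.1 297.4] [233.6  99. ] z 26.9
tray all 22268 minrect [445.6 298. ] [237.8 104.1] deg 88.33 pct c [444.5 297.5] [232.4 101.1] z 19.7
pinL 71 [447.7 402.5  39.8]
pinR 76 [441.6 192.2  39.6]
marker [400.13449953 225.20366174] [449.48583709 386.73483642]
brush: brush 3737 minrect [543.6  76.3] [ 38.  165.2] deg 175.14 pct c [543.4  76.2] [161.4  36.1] z 10.3
handle 1375 minrect [503.3  77.5] [20.  84.1] deg 177.41 pct c [503.4  78. ] [83.  18.8] z 9.9
466 82.6 12.2 | 478 81.7 14.1 | 490 80.8 14.3 | 502 79.5 15.5 | 514 78.6 15.7 | 526 77.6 17.8 | 538 75.7 20.1 | 550 74.6 30.5 | 562 73.7 36.9 | 574 73.7 36.9 | 586 73.1 38.3 | 598 72.4 35.7 | 610 70.4 34.2 | 622 69.8 33.3 | 
tray: brush 2855 minrect [543.5  76.9] [ 38.9 166. ] deg 175.96 pct c [543.1  77. ] [162.3  37.1] z 10.3
handle 1074 minrect [502.9  79. ] [20.2 84.4] deg 177.85 pct c [503.   79.9] [83.3 17.8] z 9.9
466 83.8 12.8 | 478 83.0 13.6 | 490 81.8 14.9 | 502 80.9 15.7 | 514 80.4 16.5 | 526 79.0 18.1 | 538 77.2 19.7 | 550 76.9 30.2 | 562 75.3 37.2 | 574 74.7 38.9 | 586 74.0 39.4 | 598 73.3 37.0 | 610 71.8 35.2 | 622 70.2 35.3 | 
cover: cover blue 16841 minrect [475.9 -79.7] [104.3 211.9] deg 174.79 pct c [475.5 -79.5] [209.7 102.1] z 6.2
handle 1265 minrect [488.6 -81. ] [16.  83.5] deg 174.77 pct c [488.2 -81. ] [82.3 15.8] z 45.6
360 17.5 400 6.4 440 6.0 500 6.1 540 6.1 580 7.2 bench -1.342169074071819
brush: cover blue 25812 minrect [489.4 -81. ] [105.1 240.5] deg 174.77 pct c [489.  -80.4] [237.4 102.5] z 6.4
handle 2153 minrect [489.2 -80.1] [16.8 83.6] deg 174.3 pct c [488.8 -79.8] [81.5 15.8] z 45.4
360 19.0 400 6.4 440 6.0 500 6.0 540 6.0 580 7.5 bench -1.37940916823743
```

All the sizes agree: brush 165×38, cover 240×105, handle 83.6×16.5 and tray about 238×104, with a consistent depth bias of −1.35 mm. Next I'll pick up the brush.

```bash
python3 - <<'E'
from h import *
O=R(np.deg2rad(85.2)); x,y=529.5,77.7
arm.grip(45,30); arm.move_ptp((x,y,60),O)
arm.servo_line((x,y,12),rate=120)
hit=arm.servo_line((x,y,1.5),rate=25,contact_N=5)
s=monitor.sense(); print(hit,s["ee_pos"].round(1),s["force"].round(1),s["clock"])
arm.servo_line((x,y,s["ee_pos"][2]+1.0),rate=30) if hit else None
arm.grip(0,30); s=monitor.sense(); print("grip",s["width"],s["grasp_force"],s["ee_pos"].round(1))
arm.servo_line((x-5,y,60),rate=120); arm.move_ptp((440,110,140),O)
s=monitor.sense(); print(s["width"],s["grasp_force"],s["clock"])
p,P=wrist(); cv2.imwrite("pics/b1.png",p[200:480,100:540,::-1]); np.savez("pics/b1.npz",p=p,P=P)
E
```

```text
False [529.4  77.7   1.4] [-0.5  0.4 -0.2] 6.8417
grip 17.01650417437609 29.465088622691837 [529.6  77.7   1.8]
16.997578479639554 29.233132726712938 8.3917
```

View pics/b1.png

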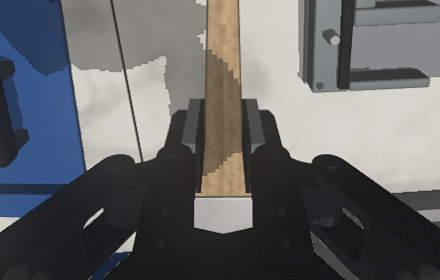

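The crop shows the brush held between the pads: the handle runs straight up the image at x≈223 and the ferrule starts at row 195. Next is the placing move, followed by a look from above.

```bash
python3 - <<'E'
from h import *
O=R(np.deg2rad(-1.67)); x,y=463.6,311.1
arm.move_ptp((x,y,140),O); arm.servo_line((x,y,45),rate=150)
hit=arm.servo_line((x,y,7.3),rate=35,contact_N=5)
s=monitor.sense(); print(hit,s["ee_pos"].round(1),s["force"].round(1),s["width"],s["clock"])
np.savez("pics/st.npz",z=s["ee_pos"][2])
if s["ee_pos"][2]<10.5:
    arm.grip(32,20); arm.servo_line((x,y,60),rate=100)
    arm.move_ptp((445,275,210),O); arm.pause(.3)
else: print("HIGH")
p,P=wrist(); np.savez("pics/t1.npz",p=p,P=P); cv2.imwrite("pics/t1.png",p[:,:,::-1]); print(monitor.sense()["clock"])
E
```

```text
True [463.4 310.9   7.7] [-1.1  0.2  5.3] 17.068953896178293 11.875
13.875
```

View pics/t1.png

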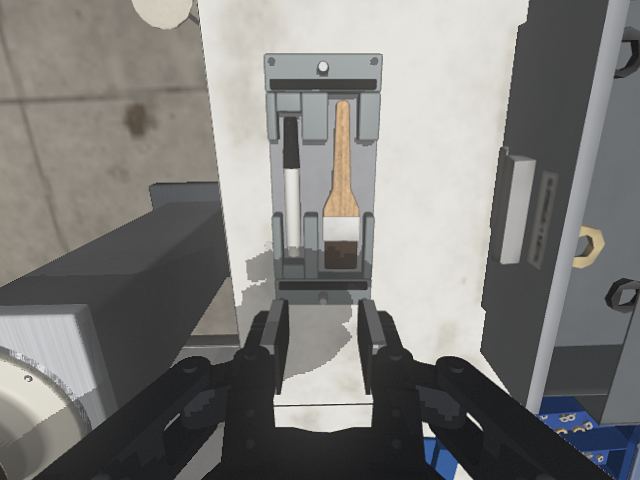

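The brush lies in its pocket, with its handle tip at (343,103) in the narrow end and its bristles at (341,255) in the wide end. The marker is untouched at (290,190). Now I'll refit the tray in this tool orientation, then grasp the cover.

```bash
python3 - <<'E'
from fit import *
z=np.load("pics/t1.npz"); P=z["P"]
rect(P,big(box(P,360,540,150,450,2,60)),"tray all"); rect(P,box(P,360,540,150,450,20,36),"tops")
for lo,hi,n in((380,430,"pinL"),(165,215,"pinR")):
    m=box(P,420,480,lo,hi,36,60); print(n,m.sum(),P[m].mean(0).round(1), ((P[m].min(0)+P[m].max(0))/2).round(1)) if m.any() else 0
m=box(P,440,490,200,400,7,16); rect(P,big(m),"brush"); print(np.nanmax(P[m][:,2]))
O=R(np.deg2rad(84.7)); x,y=489.0,-80.4
arm.move_ptp((440,120,160),R(np.deg2rad(40))); arm.grip(40,100); arm.move_ptp((x,y,90),O)
hit=arm.servo_line((x,y,18),rate=80,contact_N=8); s=monitor.sense(); print(hit,s["ee_pos"].round(1),s["force"].round(1))
if not hit:
    arm.grip(0,100); s=monitor.sense(); print("grip",s["width"],s["grasp_force"],s["force"].round(1))
    arm.servo_line((x,y,130),rate=120); arm.pause(.3); s=monitor.sense(); print(s["width"],s["force"].round(2),s["moment"].round(2),s["clock"],s["ee_pos"].round(1))
    p,P=wrist(); np.savez("pics/c1.npz",p=p,P=P); cv2.imwrite("pics/c1.png",p[:,:,::-1])
E
```

```text
tray all 26389 minrect [445.6 298. ] [234.1 104.1] deg 88.31 pct c [445.7 299. ] [230.1 100.2] z 20.0
tops 12977 minrect [445.6 298. ] [234.1 100.6] deg 88.27 pct c [445.7 298.6] [232.1  99. ] z 26.9
pinL 122 [448.7 402.9  39.9] [448.8 403.2  39.8]
pinR 67 [442.7 193.7  39.5] [442.6 193.3  39.2]
brush 1090 minrect [469.4 324. ] [108.9  34.5] deg 81.51 pct c [469.  325.3] [104.7  32.9] z 15.3
15.999353679162766
False [489.4 -80.5  18.6] [ 0.1 -1.2 -0.8]
grip 14.49923202805571 98.3537757396698 [-2.7 -0.1  5.6]
14.343367371506549 [ 0.54  0.58 -3.28] [0.02 0.04 0.  ] 18.9667 [488.8 -80.4 129.7]
```

View pics/c1.png

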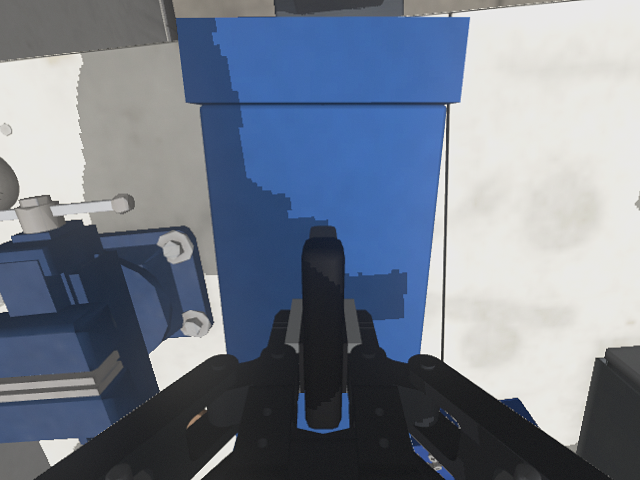

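The cover is held level by its handle, and its near end bar (edge at row 17, columns 178–468) is visible. I'll measure where it sits in the tool frame.

```bash
python3 - <<'E'
from fit import *
z=np.load("pics/c1.npz"); P=z["P"]; p=z["p"].astype(int); s=monitor.sense()
T=(P-s["ee_pos"])@s["tool_rot"]   # tool coords
blue=(p[...,2]>p[...,0]+25)&(T[...,0]>-30)&(T[...,0]<140)&(abs(T[...,1])<70)&(T[...,2]>-10)&(T[...,2]<40)
m=blue&(T[...,0]>92); q=T[m]; print("bar z",np.median(q[:,2]),"x max",np.percentile(q[:,0],[95,99,100]))
m2=blue&(T[...,0]>25)&(T[...,0]<85); print("plate z",np.median(T[m2][:,2]))
for x in range(30,125,10):
    w=blue&(abs(T[...,0]-x)<5)
    if w.sum()>20: a,b=np.percentile(T[w][:,1],[.5,99.5]); print(x,round((a+b)/2,2),round(b-a,1))
f=T[m2]; A=np.c_[f[:,:2],np.ones(len(f))]; print("plane slope",np.linalg.lstsq(A,f[:,2],rcond=None)[0])
# far edge per column
for y in range(-45,50,15):
    w=blue&(abs(T[...,1]-y)<4); print(y,T[w][:,0].max().round(1),end=" ")
# handle top
h=(T[...,2]<-22)&(T[...,2]>-45)&(abs(T[...,1])<12)&(T[...,0]>15)&(T[...,0]<80)&(p.max(-1)<70); 
if h.any(): print("\nhandle end",np.percentile(T[h][:,0],[50,98,100]),np.percentile(T[h][:,1],[1,99]))
E
```

```text
bar z -0.13100878796551219 x max [119.04039516 120.11025031 120.84276041]
plate z 12.877857807722826
30 -0.37 101.6
40 -0.37 101.6
50 -0.4 101.6
60 -0.28 101.5
70 -0.33 101.6
80 -0.41 101.6
90 -0.45 102.0
100 -0.41 102.9
110 -0.51 103.0
120 -0.57 102.7
plane slope [ 1.78247628e-04 -1.63885051e-05  1.28647960e+01]
-45 120.2 -30 120.6 -15 120.8 0 120.8 15 120.6 30 120.5 45 120.3 
handle end [29.8854062  42.17572419 43.08636072] [-8.15278608  7.20653802]
```

```bash
python3 - <<'E'
from h import *
O=R(np.deg2rad(-1.68)); x,y=445.85,297.9
s=monitor.sense(); O1=s["tool_rot"]
arm.servo_line((410,-20,150),rate=200); arm.move_ptp((400,80,150),O); arm.servo_line((x,y,120),rate=200); arm.servo_line((x,y,66),rate=100); arm.pause(.2)
s0=monitor.sense(); print(s0["force"].round(1),s0["width"],s0["clock"])
hit=arm.servo_line((x,y,54),rate=20,contact_N=6); s=monitor.sense(); print(hit,s["ee_pos"].round(2),s["force"].round(1),s["moment"].round(2),s["clock"])
E
```

```text
[ 0.8 -0.8 -2.8] 14.416229492096058 23.3833
False [445.89 297.91  54.07] [ 0.1  0.2 -3.6] [-0.03 -0.02 -0.02] 24.1333
```

There was no contact down to z=54, where the underside is at about 35 mm. That is below the pin tips, so the pins appear to be in the sockets. I'll go on gently to the seal and then press.

```bash
python3 - <<'E'
from h import *
x,y=445.85,297.9
hit=arm.servo_line((x,y,49.5),rate=15,contact_N=4); s=monitor.sense(); print(hit,s["ee_pos"].round(2),s["force"].round(1),s["moment"].round(2))
f0=-3.2
for z in np.arange(s["ee_pos"][2]-1,41,-1.0):
    arm.servo_line((x,y,z),rate=15); s=monitor.sense(); print(round(z,1),s["ee_pos"].round(2),s["force"].round(1),s["moment"].round(2),round(s["width"],2),round(s["clock"],1))
    if s["force"][2]-f0>22: break
E
```

```text
True [446.12 298.1   50.53] [1.5 1.4 4.1] [ 0.13 -0.18  0.04]
49.5 [446.1  298.1   49.97] [-0.2  0.1  3.6] [ 0.04 -0.1  -0.02] 14.59 24.7
48.5 [446.11 298.1   48.94] [-0.6  1.2  6.7] [-0.01  0.   -0.05] 14.05 24.9
47.5 [446.1  298.12  48.11] [-0.1 -0.1  7.3] [-0.05  0.15  0.01] 14.19 25.2
46.5 [446.13 298.09  47.3 ] [-0.9 -1.1  8.2] [-0.12  0.25 -0.05] 14.36 25.4
45.5 [446.13 298.13  46.73] [-1.6 -2.1 12.1] [-0.24  0.46 -0.08] 14.77 25.7
44.5 [446.16 298.11  46.71] [-6.  -3.8 20.6] [-0.7   1.13 -0.04] 14.56 25.9
```

The seal was met at about 51 mm. The cover then stopped hard at 46.7 mm, against 46.6 mm expected for fully home, with about 24 N applied. I'll check that it sits level with the side camera.

```bash
python3 - <<'E'
from fit import *
p,P=fixed("side"); p=p.astype(int)
blue=(p[...,2]>p[...,0]+25)&box(P,370,520,150,440,15,80)
for a,b in((176,194),(200,230),(230,260),(340,370),(370,395),(401,418)):
    for x0,x1 in((395,430),(460,495)):
        m=blue&(P[...,1]>a)&(P[...,1]<b)&(P[...,0]>x0)&(P[...,0]<x1); print((a,b),(x0,x1),m.sum(),np.median(P[m][:,2]).round(1) if m.any() else "")
cv2.imwrite("pics/f.png",cv2.resize(p[150:320,130:350].astype(np.uint8)[:,:,::-1],None,fx=3,fy=3))
s=monitor.sense(); print(s["ee_pos"].round(2),s["force"].round(1),s["width"],s["clock"])
E
```

```text
(176, 194) (395, 430) 71 47.9
(176, 194) (460, 495) 65 47.6
(200, 230) (395, 430) 110 37.5
(200, 230) (460, 495) 102 36.4
(230, 260) (395, 430) 17 34.3
(230, 260) (460, 495) 115 34.5
(340, 370) (395, 430) 0 
(340, 370) (460, 495) 0 
(370, 395) (395, 430) 0 
(370, 395) (460, 495) 0 
(401, 418) (395, 430) 0 
(401, 418) (460, 495) 0 
[446.17 298.14  46.72] [-5.9 -3.  20.7] 14.34885407171735 25.9833
```

View pics/f.png

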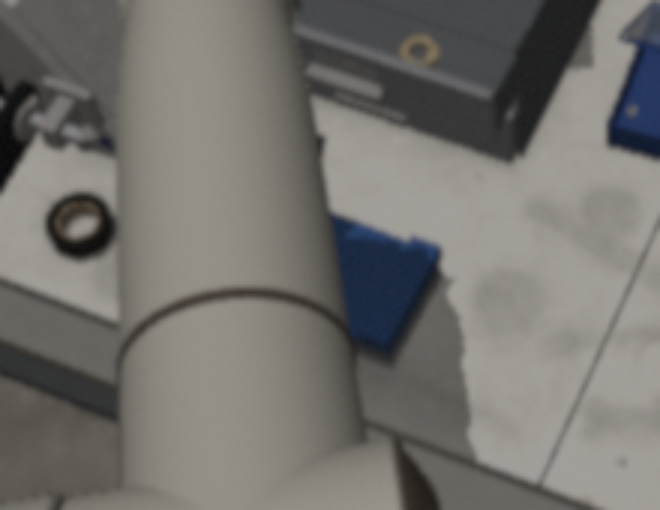

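The −y end bar top reads 47.8 mm and the plate 34.4 mm, against 48 and 35 mm when home. The arm hides the +y end here, so I'll check that end with the wrist camera.

```bash
python3 - <<'E'
from fit import *
p,P=wrist(); p=p.astype(int)
blue=(p[...,2]>p[...,0]+25)
for a,b in((330,360),(360,390),(401,416)):
    for x0,x1 in((400,425),(470,492)):
        m=blue&box(P,x0,x1,a,b,10,80); print((a,b),(x0,x1),m.sum(),np.median(P[m][:,2]).round(1) if m.any() else "")
print("bench",np.median(P[box(P,385,540,430,450,-15,15)][:,2]))
E
```

```text
(330, 360) (400, 425) 3493 33.9
(330, 360) (470, 492) 3105 33.9
(360, 390) (400, 425) 4196 33.9
(360, 390) (470, 492) 3863 34.0
(401, 416) (400, 425) 3166 46.9
(401, 416) (470, 492) 2843 47.0
bench -1.3443251525191044
```

The +y end reads 48.3 mm at the bar and 35.3 mm at the plate after the bias correction, level across x, so the cover is fully home. Handing in.

```bash
python3 - <<'E'
from h import *
print(arm.finish_job()); s=monitor.sense(); print(s["clock"],s["force"].round(1))
E
```

```text
the job is handed in; nothing more can be done
None
the job is handed in; nothing more can be done
```

The brush is in its pocket, and the cover went onto the pins at the first try without needing to be slid about; it is pressed fully home with the gripper still holding and pushing at about 24 N, handed in at about 26 s.

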